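# Hold a spring clip open over a record card

## Task

First pull the card carriage out from under its grey hood by the pull tab until it reaches its front stop, so that the upright card stands in the open. Then pick up the black spring clip by its two levers, squeezing it fully open, and hold it gaping and upright astride the middle of the card's top edge, the edge about 15 mm deep between the jaws and neither jaw touching the card. Finish there, still holding the clip squeezed open in the air (I shall slip a second card in); do not push the clip hard against card or station, and leave the vials, bottle and dish where they stand.

Things in the scene. Friction and masses are not known exactly. Their poses are not given: they have to be found in the camera images.
- station: fixed card station: aluminium base plate (x -180 to +66, y -55 to +55, 8 mm thick) with a grey hood at its rear. Origin on the worktop under the middle of the hood's open front edge; x points into the hood, away from the robot, y left across it, z up. Hood: x 0 to +66, y -55 to +55, roof z 98 to 104 mm, open only at the front (-x).
- carriage (a joint): how far the carriage has slid out along the station's -x, m: 0 fully in (card under the hood), 0.090 at the front stop. It needs about 2 N to slide and stays where it is left. At value q the card stands at station x = 0.030 - q, the pull tab at station x = -0.075 - q.
- pull_tab (a point): top centre of the carriage's pull tab, 48 mm above the worktop: an upright block 12 mm thick along the slide (station x), 30 mm wide (station y), on a slide plate whose top is 14 mm above the worktop. Axes as the station's. It moves with the carriage.
- card_top (a point): middle of the top edge of the upright white card, 80 mm above the worktop. The card is stiff, fixed in the carriage, 3 mm thick along station x, 80 mm wide along station y, free above the cheeks of its foot, which end 30 mm above the worktop. Axes as the station's.
- clip: black spring clip, loose, about 110 g, standing upright on its two shut jaws, levers up, 92 mm tall, 36 mm wide. This body is its back half; origin under the middle of the shut jaws, where they meet; z up, x along the hinge, y from the back half to the swinging half. Back jaw: y -11 to 0, z 0 to 36 mm, inner face y = 0. Hinge axis at y = 0, z 44 mm, with a barrel of 5 mm radius.
- clip_jaw (a joint): swing of the clip's other half about the hinge, rad: 0 shut by its spring, 0.5 fully open at a hard stop; squeezing the levers together raises it. The swinging jaw's inner face runs from the hinge towards +y; at angle a its tip is at y = 44 sin(a): fully open the gape is 21 mm at the tips and 16 mm at 15 mm above them. The back jaw's face stays at y = 0.
- vial_02: bystander: corked glass vial, 29 mm wide, 117 mm tall, standing; origin at the centre of its underside
- empty_vial: bystander: empty glass vial, 26 mm wide, 95 mm tall, standing; origin at the centre of its underside
- bottle_c: bystander: clear bottle with a black cap, 58 mm wide, 122 mm tall, standing; origin at the centre of its underside
- petri_0: bystander: petri dish, 61 mm wide, 16 mm tall; origin at the centre of its underside
- levers (a point): point at y = 0, z 74 mm of the clip, axes as the clip's: the place to squeeze. Both levers reach from z 46 to 92 mm, 30 mm wide. Back lever upright, outer face y = -13. Swinging lever: clip shut, it leans out, its end at y = +34, z 80 mm (47 mm over both); fully open it is upright too, outer face y = +13 (26 mm over both). It needs 2 N to start and 6 N when open.
Things that resemble listed ones, but are neither listed nor needed, are in the scene too. What is shaped like the clip but blue or turquoise is not meant.

How it is judged:
By the outcome, as a careful person would: the job done as asked, in the order asked, and still so for the second after the job is handed in, while the arm keeps its last pose, push and grip.
It also fails if it takes over 64 s, if anything falls off the work surface, if the arm or the gripper's body presses on something with over 40 N, if the wrist force passes 120 N, or if a joint passes its speed limit or range.

## Robot

A 6-joint arm with a two-finger parallel gripper is mounted at the origin on a cart in front of the work surface, level with it; the furniture and walls round the work are solid. World frame = base frame: x ahead of the robot, y to its left, z up, the work surface at z = 0. Lengths are in mm, angles in rad, forces in N, time in s.
With the tool pointing down it reaches from about 350 to 875 mm from the base axis. Payload 4.2 kg.
Tool frame: the origin (TCP) lies midway between the tips of the shut fingers; the grasp point (between the pads) lies 19 mm behind it; z points along the fingers, y is the line along which they close (so a half turn about z gives the same grasp; the last joint's range is limited). The gripper opens to 85 mm and grips with 20 to 120 N. Pads are 22 mm wide; open, the fingers measure 114 mm over their backs; the gripper's body (76 mm by 85 mm) begins 54 mm behind the grasp point. The pads swing forward as they close: fully open they stand 13 mm farther back than shut.
Start: joints at [-0.875, 0.385, 0.008, 0, -1.194, -0.259], TCP at [264.413, -566.29, 231.312] pointing down, gripper open.
Joint ranges: [-3.14, 3.14], [-1.21, 2.06], [-1.07, 1.41], [-3.16, 2.05], [-2.99, -0.16], [-3.1, 3.1]. Speed limits (rad/s): [2.79, 2.79, 3.14, 3.14, 3.14, 3.14].

## Interface

Orientations are given as a unit quaternion [x, y, z, w].
In Python, from bench import read_state, get_image, job_done gives the robot as it stands.
- The arm moves only by the shell command python3 -m jog 'ROWS'. ROWS is JSON, a list of rows, each a list of 3 entries, a list of its own where there are three numbers: the shift along the world's x, y, z scaled (see below), then the turn, a rotation vector about the world's x, y, z scaled (see below), then the gripper's target within -1 to 1 (shut at 1, half-way at 0, fully open at -1). In form: [[[x, y, z], [wx, wy, wz], claw], ...]. A call has 1 to 20 rows; each row is the pose to reach, as a shift and turn from the pose commanded when the call began; what a row does not reach only later rows make up. The controller multiplies each number of a shift by 10 cm and each number of a turn by 120 degrees. A row lasts 1/10 s, in which the tool goes at most 50 mm and 8.59 degrees, less where a joint would pass 70% of its speed; a pose out of reach is approached as far as the arm can. A call with a number of a shift or a turn outside -1 to 1 is refused whole. A call with a gripper value outside its range is refused whole. The fingers move at their own pace and stop on an object; the grip force is fixed at half the most. Time passes only in rows, so rows that repeat a pose let the fingers close. It gives the time, the measured TCP pose, the force, the opening and the grip force at its end, in the units of the state.
- read_state(): the state, without advancing time (a new reading comes with each control period).
- get_image(name): name is "side" or "top" or "wrist"; returns a dict with "frame" (480x640x3 uint8, red, green, blue), "range_z" (480x640 float32, mm along the optical axis (not along the pixel's ray), 0 where there is no reading), "fx", "fy", "cx", "cy" (pixels), "distortion" ([k1, k2, p1, p2, k3] as OpenCV has them; the pictures are not rectified), "R" (3x3) and "t" (3): a world point X has camera coordinates R X + t. Camera axes: x right, y down, z forward; pixel columns grow to the right and rows downward; lengths in mm; the calibration is good to about 2 mm. A picture is of the moment at which its call begins.
- job_done(): hands the job in; it is judged then, once.
The state is a dict: "clock": time; "joints": joint angles; "joint_vel": joint speeds; "joint_efforts": joint torques, N m; "position": TCP position; "ee_rot": TCP orientation; "contact_force": force on the tool from outside, world axes, zero at the start; "wrist_torque": the same for the moment, N m; "gripper_width": finger opening in mm; "grasp_force": force on a finger pad.
Only numpy, scipy, OpenCV 4.12 (cv2) and the standard library are available. Lean on these libraries where they do the work, as an engineer would, in place of code of your own. Each camera call takes 0.05 s, during which the arm holds its last target. There are 200 camera calls.

## Working session

There is one attempt and no reset: what is moved stays moved. The work goes in short steps, Python scripts to look and compute and a shell command to move; the robot and the scene stay as the last step left them, time stands still between calls to the robot, and variables do not carry over. Pictures are saved under pics/ and viewed, at most 10 in all, crops included, and the job is handed in when it is done.

```bash
mkdir -p pics; cat > h.py <<'E'
import numpy as np, cv2
from bench import read_state, get_image
def cloud(im):
    K=np.array([[im['fx'],0,im['cx']],[0,im['fy'],im['cy']],[0,0,1.]])
    h,w=im['range_z'].shape
    u,v=np.meshgrid(np.arange(w),np.arange(h))
    p=np.stack([u,v],-1).reshape(-1,1,2).astype(np.float64)
    n=cv2.undistortPoints(p,K,np.array(im['distortion'],float)).reshape(h,w,2)
    z=im['range_z'].astype(float)
    c=np.dstack([n[...,0]*z,n[...,1]*z,z])
    P=(c-np.array(im['t']))@np.array(im['R'])
    P[z<=0]=np.nan
    return P
def save(im,n): cv2.imwrite('pics/'+n,im['frame'][...,::-1])
E
python3 - <<'E'
from h import *
import pickle
for n in ['top','side']:
    im=get_image(n); save(im,n+'1.png'); pickle.dump(im,open(n+'1.pkl','wb'))
    print(n, -np.array(im['R']).T@np.array(im['t']))
s=read_state(); print(s)
E
```

```text
top [ 310.4871601    54.7094435  1310.34736911]
side [  60.52067576 1088.70369566  767.6591975 ]
{'clock': 0.1, 'joints': array([-8.75420645e-01,  3.85467360e-01,  6.74613670e-03, -4.72716809e-04,
       -1.19401606e+00, -2.58587846e-01]), 'joint_vel': array([ 0.00103134, -0.00158092,  0.00174719,  0.00263877, -0.00122426,
        0.0017043 ]), 'joint_efforts': array([-5.18300494e-04, -3.93319738e+01,  1.88929814e+01,  4.19787839e+00,
       -2.58906031e-03,  1.69005236e-07]), 'position': array([ 264.18059055, -565.82672319,  230.32641233]), 'ee_rot': array([-2.16576757e-01,  9.76265086e-01,  9.63019928e-04, -2.50373579e-04]), 'contact_force': array([-0.41597409, -0.55644406, -0.62052355]), 'wrist_torque': array([ 0.03719155, -0.05050363, -0.04584054]), 'grasp_force': 0.0, 'gripper_width': 85.07804006099204}
```

View pics/top1.png

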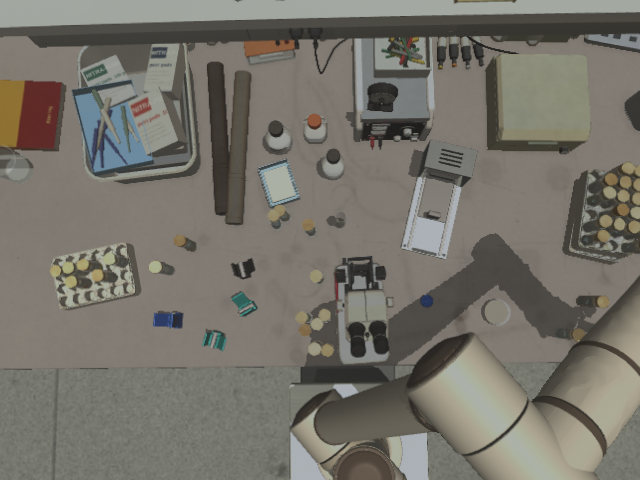

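View pics/side1.png

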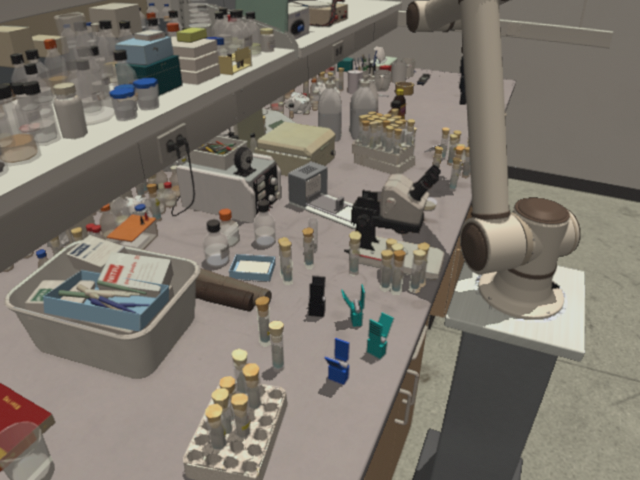

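The top view shows the station at about (440,195) with its hood at (450,160) and tab at (433,213). The black clip is at (243,268), and the microscope at (362,310) stands between the two. The side view shows the black clip at (317,297). Next I'll measure these.

```bash
python3 - <<'E'
from h import *
import pickle
im=pickle.load(open('top1.pkl','rb')); P=cloud(im)
f=im['frame']
a=cv2.resize(f[130:265,395:485],None,fx=4.4,fy=4.4,interpolation=cv2.INTER_CUBIC)
b=cv2.resize(f[250:290,222:268],(int(46*8.5),340),interpolation=cv2.INTER_CUBIC)
c=np.zeros((594,800,3),np.uint8); c[:a.shape[0],:a.shape[1]]=a[:594]; c[:340,400:400+b.shape[1]]=b
cv2.imwrite('pics/crop1.png',c[...,::-1])
def show(r0,r1,c0,c1,st=1):
    for r in range(r0,r1,st): print(r,[tuple(int(x) if x==x else -1 for x in P[r,q]) for q in range(c0,c1,st)])
# hood roof
Q=P[130:265,395:485].reshape(-1,3)
m=(Q[:,2]>90)&(Q[:,2]<115)
print('roof',m.sum(),cv2.minAreaRect(Q[m,:2].astype(np.float32)),np.median(Q[m,2]))
m=(Q[:,2]>42)&(Q[:,2]<55)
print('tab',m.sum(),Q[m].round(0).tolist()[:60])
m=(Q[:,2]>5)&(Q[:,2]<20); print('plate',m.sum(),cv2.minAreaRect(Q[m,:2].astype(np.float32)))
Q=P[255:283,228:260].reshape(-1,3); m=Q[:,2]>25
print('clip',Q[m].round(0).astype(int).tolist())
# map of heights between
M=P[...,2]
for r,cc in [(260,345),(310,360),(340,370),(270,380),(220,340),(225,308),(215,278),(165,333)]: print((r,cc),P[r,cc].round(0))
E
```

```text
roof 1462 ((676.9415283203125, -191.9558563232422), (174.65576171875, 91.2986068725586), 74.24226379394531) 103.07401727683543
tab 197 [[734.0, -112.0, 53.0], [733.0, -141.0, 54.0], [733.0, -143.0, 55.0], [733.0, -157.0, 52.0], [732.0, -159.0, 55.0], [732.0, -162.0, 54.0], [734.0, -165.0, 50.0], [733.0, -103.0, 49.0], [732.0, -105.0, 53.0], [732.0, -110.0, 51.0], [732.0, -112.0, 52.0], [734.0, -115.0, 46.0], [732.0, -117.0, 50.0], [732.0, -120.0, 50.0], [734.0, -142.0, 44.0], [730.0, -145.0, 55.0], [730.0, -152.0, 55.0], [732.0, -158.0, 50.0], [731.0, -160.0, 52.0], [730.0, -164.0, 52.0], [731.0, -169.0, 52.0], [731.0, -174.0, 49.0], [731.0, -179.0, 51.0], [729.0, -103.0, 53.0], [729.0, -105.0, 54.0], [728.0, -109.0, 55.0], [728.0, -112.0, 54.0], [732.0, -115.0, 45.0], [732.0, -118.0, 42.0], [731.0, -120.0, 45.0], [732.0, -123.0, 43.0], [730.0, -139.0, 47.0], [731.0, -142.0, 46.0], [731.0, -144.0, 46.0], [730.0, -146.0, 47.0], [730.0, -149.0, 46.0], [730.0, -151.0, 47.0], [731.0, -154.0, 45.0], [730.0, -156.0, 48.0], [731.0, -158.0, 45.0], [731.0, -164.0, 43.0], [729.0, -167.0, 49.0]
[... 4954 characters left out ...]
6, 267, 45], [406, 265, 42], [405, 262, 47], [405, 259, 50], [405, 258, 45], [405, 256, 42], [406, 255, 36], [406, 252, 34], [406, 249, 40], [401, 271, 73], [402, 270, 67], [402, 270, 57], [404, 271, 37], [404, 268, 38], [403, 265, 45], [403, 262, 50], [403, 260, 44], [403, 258, 46], [403, 255, 48], [404, 255, 35], [404, 253, 29], [404, 250, 34], [401, 268, 40], [402, 267, 33], [401, 262, 47], [401, 261, 39], [402, 260, 30], [402, 258, 27], [399, 269, 36], [399, 267, 30]]
(260, 345) [439.  22.  19.]
(310, 360) [319.  -0. 225.]
(340, 370) [258. -21. 187.]
(270, 380) [404. -50. 136.]
(220, 340) [536.  32.  15.]
(225, 308) [509. 105. 110.]
(215, 278) [533. 171. 110.]
(165, 333) [652.  46.  85.]
```

View pics/crop1.png

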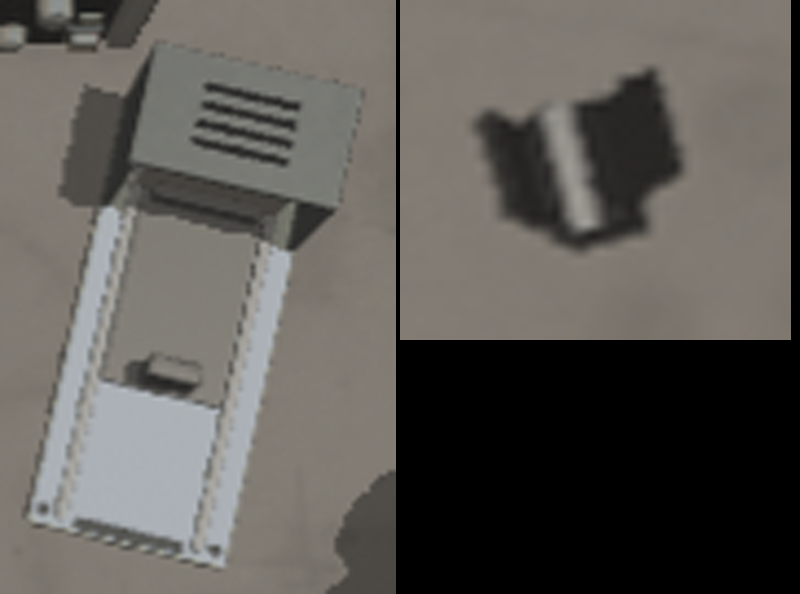

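The crop shows the hood roof corners at about (155,42), (362,92), (335,205) and (135,165), the tab top at (172,367), and the clip's silver barrel with its upright back lever on the left. Now I'll fit both poses.

```bash
python3 - <<'E'
from h import *
import pickle
from scipy.optimize import least_squares
im=pickle.load(open('top1.pkl','rb')); P=cloud(im)
Q=P[139:190,420:482].reshape(-1,3); Q=Q[(Q[:,2]>97)&(Q[:,2]<110)]
mr=cv2.minAreaRect(Q[:,:2].astype(np.float32)); print('roof',len(Q),mr, Q.mean(0))
Q=P[200:225,422:446].reshape(-1,3); T=Q[(Q[:,2]>41)&(Q[:,2]<56)]
print('tab',len(T),T.mean(0),cv2.minAreaRect(T[:,:2].astype(np.float32)))
# corners by pixel: deproject pixel ray to a plane of known z
K=np.array([[im['fx'],0,im['cx']],[0,im['fy'],im['cy']],[0,0,1.]]); R=np.array(im['R']);t=np.array(im['t'])
def hit(u,v,z):
    n=cv2.undistortPoints(np.array([[[u,v]]],float),K,np.array(im['distortion'],float))[0,0]
    d=R.T@np.array([*n,1]);o=-R.T@t
    return o+d*(z-o[2])/d[2]
o=lambda u,v:(395+u/4.4-.4,130+v/4.4-.4)
roof=[hit(*o(*p),104) for p in [(155,42),(362,92),(335,205),(133,163)]]
pl=[hit(*o(*p),8) for p in [(28,517),(224,567)]]
tab=[hit(*o(*p),48) for p in [(150,353),(203,366),(199,381),(146,368)]]
for n,c in ('roof',roof),('plate',pl),('tab',tab): print(n,np.round(c,1).tolist())
# Fit station
mod=np.array([(66,55),(66,-55),(0,-55),(0,55),(-180,55),(-180,-55)],float); obs=np.array(roof+pl)[:,:2]
def f(p):
    c,s=np.cos(p[2]),np.sin(p[2]); return (mod@np.array([[c,s],[-s,c]])+p[:2]-obs).ravel()
r=least_squares(f,[660,-190,-.24],loss='soft_l1',f_scale=2); x=r.x; print('station',x,f(x).round(1))
c,s=np.cos(x[2]),np.sin(x[2]); print('tab pred',x[:2]-75*np.array([c,s]),'card out',x[:2]-60*np.array([c,s]),np.mean(tab,0))
# clip
Q=P[255:283,228:260].reshape(-1,3); Q=Q[Q[:,2]>25]
B=Q[(Q[:,2]>84)&(Q[:,1]>262)]; print('back lever top',B.mean(0),cv2.minAreaRect(B[:,:2].astype(np.float32)))
# swinging lever inner face plane & barrel
S=Q[(Q[:,2]>54)&(Q[:,1]<254)]; n=np.linalg.svd(S-S.mean(0))[2][2]; print('swing normal',n,S.mean(0),np.arctan2(n[1],n[0])*180/np.pi)
BL=Q[(Q[:,2]>55)&(Q[:,1]>262)]; n=np.linalg.svd(BL-BL.mean(0))[2][2]; print('back inner',n,BL.mean(0),np.arctan2(n[1],n[0])*180/np.pi)
E
```

```text
roof 1379 ((658.2404174804688, -220.20172119140625), (111.16207885742188, 68.36123657226562), 75.56143951416016) [ 657.56225188 -219.32705284  103.11948152]
tab 66 [ 540.59765979 -187.92136048   46.55580867] ((541.0670776367188, -188.80999755859375), (29.771169662475586, 12.589381217956543), 75.94384002685547)
roof [[703.1, -175.0, 104.0], [674.2, -280.4, 104.0], [614.8, -263.4, 104.0], [639.0, -161.0, 104.0]]
plate [[468.5, -113.2, 8.0], [439.2, -218.4, 8.0]]
tab [[550.3, -175.8, 48.0], [542.7, -203.7, 48.0], [534.7, -201.2, 48.0], [542.2, -173.4, 48.0]]
station [ 626.47005047 -211.43260757    6.02562924] [ 1.2 -0.   2.  -1.  -2.4 -1.2  1.5  2.8 -2.   0.8 -0.8 -0.4]
tab pred [ 553.9438971 -192.3287578] card out [ 568.44912777 -196.14952775] [ 542.45769225 -188.51069702   48.        ]
back lever top [415.1804706  274.56725462  90.10037406] ((416.1304016113281, 275.0027160644531), (28.822067260742188, 4.204598903656006), 16.74236488342285)
swing normal [ 0.23336978 -0.82885185 -0.5084714 ] [425.52456142 239.87160788  70.52899311] -74.27501591222418
back inner [-0.25728245  0.96483445 -0.0538537 ] [414.76709953 273.89144938  81.3247326 ] 104.93104382857108
```

Station fit: origin (626.5,-211.4), yaw -14.75°. The carriage appears to be out about 13 mm already, with the tab at (541.5,-188.6). The clip's y axis points at about -74.5°, origin near (419,265). Next I move over the tab.

```bash
python3 -m jog '[[[0.23,0.32,0],[0,0,0.07],-1],[[0.46,0.63,0],[0,0,0.14],-1],[[0.7,0.95,0],[0,0,0.21],-1]]'
python3 -m jog '[[[0.23,0.32,0],[0,0,0.07],-1],[[0.46,0.63,0],[0,0,0.14],-1],[[0.7,0.95,0],[0,0,0.208],-1]]'
python3 -m jog '[[[0.23,0.32,0],[0,0,0],-1],[[0.46,0.63,0],[0,0,0],-1],[[0.7,0.95,0],[0,0,0],-1]]'
python3 -m jog '[[[0.23,0.32,-0.1],[0,0,0],-1],[[0.46,0.63,-0.2],[0,0,0],-1],[[0.67,0.925,-0.3],[0,0,0],-1],[[0.67,0.925,-0.3],[0,0,0],-1],[[0.67,0.925,-0.3],[0,0,0],-1]]'
python3 - <<'E'
from h import *
from scipy.spatial.transform import Rotation as Ro
s=read_state(); print(s['position'],Ro.from_quat(s['ee_rot']).as_matrix().round(3).tolist(),s['joints'].round(2))
im=get_image('wrist'); save(im,'w1.png'); P=cloud(im)
np.save('w1.npy',P)
Q=P.reshape(-1,3); m=(Q[:,2]>43)&(Q[:,2]<53)&(np.abs(Q[:,0]-541)<30)&(np.abs(Q[:,1]+188)<30)
T=Q[m]; print(len(T),T.mean(0) if len(T) else 0, cv2.minAreaRect(T[:,:2].astype(np.float32)) if len(T) else 0)
E
```

```text
clock: 0.4
position: [334.6, -470.2, 230.6]
ee_rot: [-0.427, 0.904, 0.001, -0.0]
contact_force: [1.0, -0.6, 0.1]
gripper_width: 85.2
grasp_force: 0.0
clock: 0.7
position: [404.8, -374.8, 230.9]
ee_rot: [-0.612, 0.791, 0.0, -0.0]
contact_force: [-0.4, 0.4, 0.3]
gripper_width: 85.6
grasp_force: 0.0
clock: 1.0
position: [474.8, -279.8, 231.0]
ee_rot: [-0.61, 0.792, 0.0, -0.0]
contact_force: [0.6, 0.8, -0.1]
gripper_width: 85.5
grasp_force: 0.0
clock: 1.5
position: [541.3, -188.1, 200.5]
ee_rot: [-0.611, 0.792, 0.001, -0.001]
contact_force: [-0.4, -0.4, 0.3]
gripper_width: 85.3
grasp_force: 0.0
[ 541.34018908 -188.07509623  200.51419148] [[-0.254, -0.967, -0.002], [-0.967, 0.254, 0.0], [0.0, 0.002, -1.0]] [-0.05  0.32 -0.17 -0.   -1.08 -0.21]
629 [ 542.18963653 -190.67425582   47.37187574] ((542.422607421875, -190.0104522705078), (29.90958595275879, 12.942503929138184), 75.58218383789062)
```

View pics/w1.png

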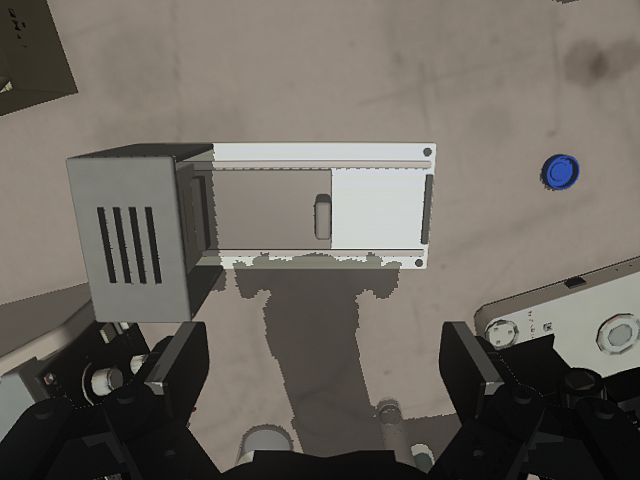

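The wrist view shows the tab at (323,216), with the hood at left clear of the fingers. The refined tab position is (542.3,-190.0). I'll descend and grip it.

```bash
python3 -m jog '[[[0.005,-0.01,-0.4],[0,0,0],-1],[[0.01,-0.02,-0.8],[0,0,0],-1],[[0.01,-0.02,-1],[0,0,0],-1]]'
python3 -m jog '[[[0,0,-0.3],[0,0,0],-1],[[0,0,-0.6],[0,0,0],-1],[[0,0,-0.8],[0,0,0],-1],[[0,0,-0.8],[0,0,0],-1]]'
python3 -m jog '[[[0,0,0],[0,0,0],0.3],[[0,0,0],[0,0,0],0.5],[[0,0,0],[0,0,0],0.7],[[0,0,0],[0,0,0],0.9],[[0,0,0],[0,0,0],0.9],[[0,0,0],[0,0,0],0.9],[[0,0,0],[0,0,0],0.9]]'
```

```text
clock: 1.85
position: [539.8, -191.8, 98.6]
ee_rot: [-0.609, 0.793, 0.002, -0.001]
contact_force: [-0.2, 0.2, 0.1]
gripper_width: 85.6
grasp_force: 0.0
clock: 2.25
position: [539.7, -191.8, 18.9]
ee_rot: [-0.609, 0.793, 0.002, -0.002]
contact_force: [-0.7, -0.6, -0.2]
gripper_width: 85.3
grasp_force: 0.0
clock: 2.95
position: [542.5, -190.8, 22.1]
ee_rot: [-0.61, 0.792, -0.0, 0.0]
contact_force: [-0.9, 0.5, 5.6]
gripper_width: 10.5
grasp_force: 61.2
```

```bash
python3 -m jog '[[[-0.1,0.026,0],[0,0,0],0.9],[[-0.2,0.053,0],[0,0,0],0.9],[[-0.3,0.079,0],[0,0,0],0.9],[[-0.4,0.105,0],[0,0,0],0.9],[[-0.5,0.132,0],[0,0,0],0.9],[[-0.6,0.158,0],[0,0,0],0.9],[[-0.66,0.174,0],[0,0,0],0.9],[[-0.66,0.174,0],[0,0,0],0.9]]'
python3 -m jog '[[[-0.03,0.008,0],[0,0,0],0.9],[[-0.05,0.013,0],[0,0,0],0.9]]'
python3 -m jog '[[[-0.02,0.005,0],[0,0,0],0.9],[[-0.03,0.008,0],[0,0,0],0.9]]'
```

```text
clock: 3.75
position: [474.9, -172.9, 22.1]
ee_rot: [-0.61, 0.792, 0.0, -0.0]
contact_force: [-1.5, 1.1, 9.7]
gripper_width: 10.9
grasp_force: 61.7
clock: 3.95
position: [471.3, -172.0, 22.1]
ee_rot: [-0.61, 0.792, -0.001, 0.001]
contact_force: [2.5, -2.0, 5.7]
gripper_width: 11.0
grasp_force: 61.3
clock: 4.15
position: [468.4, -171.2, 22.1]
ee_rot: [-0.61, 0.792, -0.001, 0.001]
contact_force: [1.9, -2.2, 6.2]
gripper_width: 10.9
grasp_force: 61.4
```

```bash
python3 -m jog '[[[-0.02,0.005,0],[0,0,0],0.9],[[-0.03,0.008,0],[0,0,0],0.9]]'
python3 -m jog '[[[-0.02,0.005,0],[0,0,0],0.9],[[-0.03,0.008,0],[0,0,0],0.9]]'
```

```text
clock: 4.35
position: [466.7, -170.7, 22.1]
ee_rot: [-0.61, 0.792, -0.002, 0.001]
contact_force: [6.2, -4.7, 0.8]
gripper_width: 10.5
grasp_force: 60.6
clock: 4.55
position: [466.7, -170.6, 22.1]
ee_rot: [-0.611, 0.792, -0.004, 0.003]
contact_force: [12.2, -10.9, -5.1]
gripper_width: 10.9
grasp_force: 59.7
```

The front stop is reached: force rises while the position holds at (466.7,-170.6), as predicted. I'll release, rise, and go around the microscope to the clip.

```bash
python3 -m jog '[[[0.02,-0.005,0],[0,0,0],0.9],[[0.02,-0.005,0],[0,0,0],0.3],[[0.02,-0.005,0],[0,0,0],-0.4],[[0.02,-0.005,0],[0,0,0],-1],[[0.02,-0.005,0],[0,0,0],-1],[[0.02,-0.005,0],[0,0,0],-1],[[0.02,-0.005,0.3],[0,0,0],-1],[[0.02,-0.005,0.7],[0,0,0],-1],[[0.02,-0.005,1],[0,0,0],-1]]'
python3 -m jog '[[[0.1,0.1,0.4],[0,0,0],-1],[[0.3,0.3,0.8],[0,0,0],-1],[[0.5,0.5,1],[0,0,0],-1],[[0.5,0.8,1],[0,0,0],-1]]'
python3 -m jog '[[[0,0.4,0.1],[0,0,-0.05],-1],[[0,0.8,0.1],[0,0,-0.1],-1],[[0,1,0.1],[0,0,-0.15],-1]]'
python3 -m jog '[[[0,0.4,0],[0,0,-0.05],-1],[[0,0.8,0],[0,0,-0.1],-1],[[0,1,0],[0,0,-0.15],-1]]'
python3 -m jog '[[[-0.2,0.3,0],[0,0,-0.06],-1],[[-0.3,0.6,0],[0,0,-0.12],-1],[[-0.5,0.9,0],[0,0,-0.198],-1],[[-0.5,0.9,0],[0,0,-0.198],-1]]'
python3 -m jog '[[[-0.2,0.3,0],[0,0,0],-1],[[-0.4,0.6,0],[0,0,0],-1],[[-0.5,0.65,0],[0,0,0],-1],[[-0.5,0.65,0],[0,0,0],-1],[[-0.5,0.65,0],[0,0,0],-1]]'
cat > clip.py <<'E'
from h import *
from scipy.spatial.transform import Rotation as Ro
s=read_state(); R=Ro.from_quat(s['ee_rot']).as_matrix(); print(s['position'],R.round(3).tolist(),s['joints'].round(2))
E
python3 - <<'E'
from clip import *
im=get_image('wrist'); save(im,'w2.png'); P=cloud(im); np.save('w2.npy',P)
Q=P.reshape(-1,3); Q=Q[(Q[:,2]>25)&(Q[:,2]<100)&(np.abs(Q[:,0]-419)<40)&(np.abs(Q[:,1]-260)<45)]
np.save('c2.npy',Q)
B=Q[(Q[:,2]>86)]; print(len(Q),'back top',B.mean(0),cv2.minAreaRect(B[:,:2].astype(np.float32)))
y=np.array([.267,-.964]); 
v=(Q[:,:2]-[419,265])@y; u=(Q[:,:2]-[419,265])@[-.964,-.267]
for z in range(28,100,6):
    m=(Q[:,2]>=z)&(Q[:,2]<z+6); 
    if m.sum()>3: print(z,m.sum(),'v',np.percentile(v[m],[2,25,50,75,98]).round(1),'u',np.percentile(u[m],[2,98]).round(1))
E
```

```text
clock: 5.45
position: [464.6, -170.2, 123.1]
ee_rot: [-0.61, 0.792, -0.0, 0.0]
contact_force: [0.5, -0.2, -0.2]
gripper_width: 85.1
grasp_force: 0.0
clock: 5.85
position: [518.1, -89.8, 225.0]
ee_rot: [-0.61, 0.793, -0.003, 0.003]
contact_force: [0.4, 0.5, -1.1]
gripper_width: 85.4
grasp_force: 0.0
clock: 6.15
position: [514.1, 12.2, 231.5]
ee_rot: [-0.478, 0.879, 0.0, 0.0]
contact_force: [0.2, 0.0, 0.2]
gripper_width: 85.4
grasp_force: 0.0
clock: 6.45
position: [513.9, 112.2, 231.1]
ee_rot: [-0.334, 0.942, 0.0, -0.0]
contact_force: [-0.9, -0.1, -1.0]
gripper_width: 85.5
grasp_force: 0.0
clock: 6.85
position: [462.6, 202.1, 231.1]
ee_rot: [-0.135, 0.991, 0.0, -0.0]
contact_force: [0.2, -0.7, 0.2]
gripper_width: 85.2
grasp_force: 0.0
clock: 7.35
position: [414.5, 264.2, 231.3]
ee_rot: [-0.134, 0.991, -0.0, -0.0]
contact_force: [0.3, -0.4, -0.3]
gripper_width: 85.4
grasp_force: 0.0
[414.48707694 264.24075785 231.27719759] [[-0.964, -0.266, -0.0], [-0.266, 0.964, -0.0], [0.0, -0.0, -1.0]] [ 0.9   0.16 -0.31  0.   -1.1  -2.2 ]
2666 back top [414.99454601 273.23785219  91.6664091 ] ((415.5416564941406, 273.4015197753906), (29.452688217163086, 3.7163355350494385), 16.03901481628418)
28 44 v [-7.9 -3.5  2.9  7.5 11.9] u [18.1 18.8]
34 155 v [-8.5 -5.1  3.3  9.3 12.5] u [-17.   18.6]
40 158 v [-5.   1.8  7.4  8.2 13.3] u [-15.2  18.6]
46 909 v [-6.6 -0.9  3.2 10.7 16.2] u [-15.6  17.4]
52 182 v [-8.3 17.  17.9 19.1 20.2] u [-13.1  15.4]
58 193 v [-8.  20.4 21.3 22.2 23.8] u [-13.   15.6]
64 209 v [-9.  23.4 24.5 25.5 26.6] u [-13.5  15.7]
70 203 v [-9.7 27.  27.9 28.8 30. ] u [-13.7  15.5]
76 328 v [-7.7 30.8 32.2 33.9 35.6] u [-13.5  15.4]
82 35 v [-10.4  -7.6  33.   33.8  34.9] u [-9.6 15.9]
88 238 v [-10.9 -10.1  -9.2  -7.9  -7.1] u [-12.5  15.5]
```

View pics/w2.png

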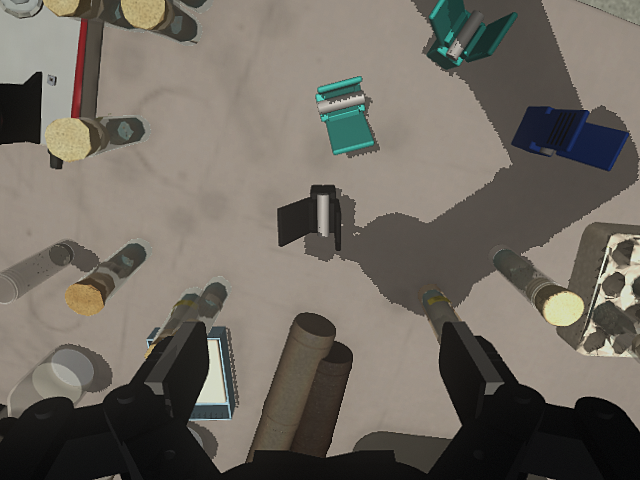

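The wrist view shows the black clip at (320,215), its back lever at right and its swinging lever leaning left, with the neighbours well clear of the fingers. The refined clip origin is (418.5,263.0). I'll descend centred between the lever ends.

```bash
python3 -m jog '[[[0.07,-0.11,-0.2],[0,0,0.003],-1],[[0.07,-0.11,-0.6],[0,0,0.003],-1],[[0.07,-0.11,-1],[0,0,0.003],-1],[[0.07,-0.11,-1],[0,0,0.003],-1]]'
python3 -m jog '[[[0,0,-0.3],[0,0,0],-1],[[0,0,-0.6],[0,0,0],-1],[[0,0,-0.76],[0,0,0],-1],[[0,0,-0.76],[0,0,0],-1],[[0,0,-0.76],[0,0,0],-0.8]]'
python3 -m jog '[[[0,0,0],[0,0,0],-0.6],[[0,0,0],[0,0,0],-0.4],[[0,0,0],[0,0,0],-0.3],[[0,0,0],[0,0,0],-0.2],[[0,0,0],[0,0,0],-0.15],[[0,0,0],[0,0,0],-0.15]]'
python3 - <<'E'
from clip import *
print(s['gripper_width'],s['contact_force'],s['grasp_force'])
im=get_image('wrist'); save(im,'w3.png')
E
```

```text
clock: 7.8
position: [419.1, 249.9, 126.6]
ee_rot: [-0.136, 0.991, -0.004, -0.005]
contact_force: [-0.8, -0.4, 0.4]
gripper_width: 85.4
grasp_force: 0.0
clock: 8.3
position: [422.8, 254.5, 56.9]
ee_rot: [-0.137, 0.991, 0.001, 0.001]
contact_force: [-0.3, -0.3, 0.7]
gripper_width: 76.9
grasp_force: 0.0
clock: 8.9
position: [421.4, 253.8, 55.4]
ee_rot: [-0.137, 0.991, 0.0, 0.0]
contact_force: [-0.3, 0.3, 0.3]
gripper_width: 49.6
grasp_force: 0.0
[421.40083605 253.82531316  55.37825205] [[-0.962, -0.272, 0.0], [-0.272, 0.962, 0.0], [-0.0, -0.0, -1.0]] [ 0.87  0.37 -0.54  0.   -0.66 -2.17]
49.610475722653796 [-0.25717819  0.25884818  0.30587901] 0.0
```

View pics/w3.png

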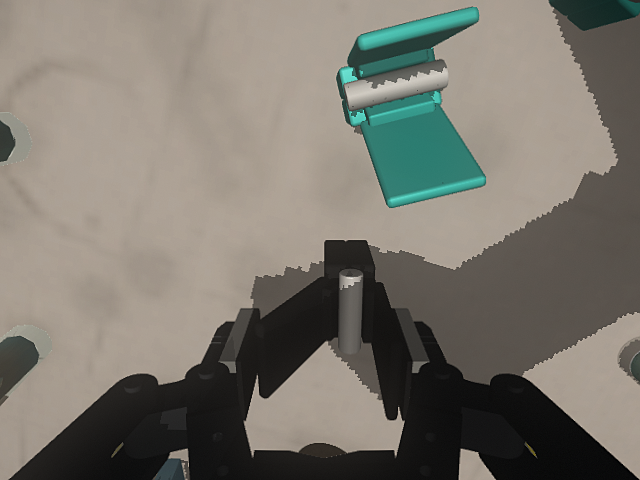

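The levers sit evenly between the pads, the swinging one near (275,340) and the back one near (385,350). Now I'll squeeze, shifting the tool with the back lever.

```bash
python3 -m jog '[[[0,0,0],[0,0,0],-0.1],[[-0.003,0.01,0.003],[0,0,0],-0.05],[[-0.006,0.02,0.006],[0,0,0],0],[[-0.009,0.03,0.009],[0,0,0],0.05],[[-0.012,0.04,0.012],[0,0,0],0.1],[[-0.015,0.05,0.015],[0,0,0],0.15]]'
python3 -m jog '[[[-0.003,0.01,0.003],[0,0,0],0.2],[[-0.006,0.02,0.006],[0,0,0],0.25],[[-0.009,0.03,0.009],[0,0,0],0.3],[[-0.012,0.04,0.012],[0,0,0],0.35],[[-0.015,0.05,0.015],[0,0,0],0.4],[[-0.015,0.05,0.015],[0,0,0],0.5],[[-0.015,0.05,0.015],[0,0,0],0.7],[[-0.015,0.05,0.015],[0,0,0],0.9]]'
python3 -m jog '[[[0,0,0.05],[0,0,0],0.9],[[0,0,0.1],[0,0,0],0.9],[[0,0,0.3],[0,0,0],0.9],[[0,0,0.3],[0,0,0],0.9]]'
```

```text
clock: 9.55
position: [421.3, 260.9, 59.2]
ee_rot: [-0.138, 0.99, 0.002, 0.002]
contact_force: [-3.3, 0.9, 9.8]
gripper_width: 36.7
grasp_force: 11.9
clock: 10.35
position: [420.7, 267.5, 61.7]
ee_rot: [-0.138, 0.99, 0.003, 0.004]
contact_force: [-4.8, 3.5, 16.7]
gripper_width: 28.5
grasp_force: 55.2
clock: 10.75
position: [419.2, 264.5, 89.8]
ee_rot: [-0.138, 0.99, 0.001, 0.001]
contact_force: [0.3, 0.4, -2.0]
gripper_width: 24.5
grasp_force: 58.0
```

```bash
python3 -m jog '[[[0.1,-0.03,0.3],[0,0,0],0.9],[[0.3,-0.1,0.7],[0,0,0],0.9],[[0.5,-0.2,1],[0,0,0],0.9],[[0.7,-0.3,1],[0,0,0],0.9],[[0.7,-0.3,1],[0,0,0],0.9]]'
python3 - <<'E'
from clip import *
print(s['gripper_width'],s['grasp_force'],s['contact_force'])
a=get_image('side'); b=get_image('wrist'); P=cloud(a);np.save('s4.npy',P);np.save('w4.npy',cloud(b))
# side crop around TCP
p=np.array(a['R'])@s['position']+a['t']; u=int(a['fx']*p[0]/p[2]+a['cx']); v=int(a['fy']*p[1]/p[2]+a['cy']); print(u,v)
f=a['frame'][v-60:v+60,u-50:u+50]; f=cv2.resize(f,None,fx=4,fy=4,interpolation=cv2.INTER_CUBIC)
g=cv2.resize(b['frame'][220:440,180:480],None,fx=1.33,fy=1.33)
o=np.zeros((480,800,3),np.uint8); o[:,:400]=f; o[:g.shape[0],401:401+g.shape[1]]=g[:,:399]
cv2.imwrite('pics/c4.png',o[...,::-1])
E
```

```text
clock: 11.25
position: [489.8, 232.9, 187.8]
ee_rot: [-0.136, 0.991, 0.0, 0.0]
contact_force: [-0.8, -0.2, -1.6]
gripper_width: 23.9
grasp_force: 59.3
[489.81881059 232.9339055  187.82015951] [[-0.963, -0.269, 0.0], [-0.269, 0.963, 0.0], [-0.0, 0.0, -1.0]] [ 0.74  0.28 -0.26 -0.   -1.03 -2.04]
23.94712939700701 59.28420870099217 [-0.75989187 -0.18754682 -1.62451794]
292 228
```

View pics/c4.png

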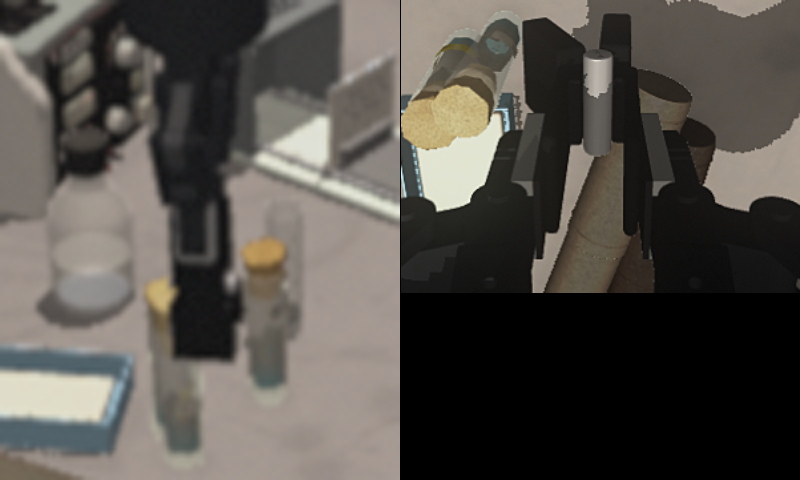

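The clip is gripped open and upright. The side crop shows its jaws ending near (205,355) and the card standing in the open near (360,105). Next I'll measure the clip in the hand and the card.

```bash
python3 - <<'E'
from clip import *
p=s['position']; y=-R[:,1]; x=R[:,0]
for n in ('s4','w4'):
    Q=np.load(n+'.npy').reshape(-1,3); Q=Q[~np.isnan(Q[:,0])]; d=Q-p; v=d@y;u=d@x;z=d[:,2]
    k=(abs(v)<40)&(abs(u)<30)&(z<60)&(z>-75); print(n,k.sum())
    for a in range(-75,60,6):
        m=k&(z>=a)&(z<a+6)
        if m.sum()>4: print(a,m.sum(),'v',np.percentile(v[m],[2,25,50,75,98]).round(1),'u',np.percentile(u[m],[2,50,98]).round(1))
    k=k&(z<-40); print('lowest',np.sort(z[k])[:10].round(1))
Q=np.load('s4.npy').reshape(-1,3)
c,sn=np.cos(-.2574),np.sin(-.2574); d=Q[:,:2]-[626.5,-211.4]; a=d@[c,sn]; b=d@[-sn,c]
m=(a>-90)&(a<-30)&(abs(b)<60)&(Q[:,2]>35)&(Q[:,2]<95)
print('card',m.sum(),np.percentile(a[m],[2,25,50,75,98]).round(1),np.percentile(b[m],[1,50,99]).round(1),np.percentile(Q[m,2],[50,90,99]))
for lo,hi in((-42,-20),(-20,0),(0,20),(20,42)):
    mm=m&(b>lo)&(b<hi); print(lo,np.median(a[mm]),np.percentile(Q[mm,2],99))
E
```

```text
[487.57722146 232.92823696 186.55377715] [[-0.963, -0.271, -0.003], [-0.27, 0.963, -0.002], [0.003, -0.001, -1.0]] [ 0.75  0.28 -0.26 -0.   -1.03 -2.04]
s4 716
-63 38 v [-16.1 -14.3 -13.6 -12.5  -9.1] u [-18.3  -3.   15. ]
-57 39 v [-16.5 -14.3 -13.1 -11.4  18.7] u [-18.5   3.9  14.9]
-51 47 v [-16.7 -14.5 -12.4 -11.3  13.6] u [-18.9  -0.3  15.2]
-45 44 v [-15.7 -13.9 -12.1 -11.3  11.9] u [-20.6  -0.8  15.3]
-39 46 v [-15.5 -13.3 -12.1 -10.7  14.3] u [-19.6  -1.4  15. ]
-33 56 v [-15.5 -12.8 -11.6  -7.9   6.3] u [-19.6   1.   15.1]
-27 35 v [-14.6 -11.6 -10.5  -4.8   7.3] u [-16.3  -0.   14.5]
-21 32 v [-14.6 -13.1 -12.1  -7.3  11.4] u [-21.   -0.   13.1]
-15 45 v [-15.8 -14.3 -13.  -11.2   9.1] u [-16.7   0.3  13.5]
-9 33 v [-16.3 -13.6 -12.7 -11.9  11.6] u [-16.7  -3.9  11.1]
-3 29 v [-16.4 -13.9 -13.2 -12.    8.6] u [-16.3   2.9  11.5]
3 31 v [-20.2 -17.5 -15.2  -9.4  11.1] u [-17.7   3.9  11. ]
9 32 v [-25.  -23.  -18.  -13.2  10.1] u [-17.    0.8  10.4]
15 43 v [-26.3 -23.5 -17.4 -11.5  11. ] u [-18.    2.8  10.1]
21 47 v [-26.3 -22.1 -16.6   7.5  14.6] u [-18.5   2.8  10.4]
27 
[... 1432 characters left out ...]
987 v [-23.7 -14.7  -8.8  17.9  26.3] u [-10.1   6.6  10.5]
33 1371 v [-16.4 -11.8 -10.5  14.5  19.1] u [-11.3   6.2  10.6]
39 1082 v [-30.5 -17.1  14.   20.1  33.4] u [-6.7 10.4 12.8]
45 2637 v [-37.4 -22.6 -12.2  23.7  38.1] u [-7.3 10.9 12.9]
51 5779 v [-38.9 -31.  -13.9  32.6  38.6] u [-11.3   6.2  12.6]
57 2902 v [-39.2 -34.3 -15.1  36.2  39.7] u [-11.8   2.7  11.8]
lowest [-65.9 -64.9 -64.9 -64.6 -64.5 -64.4 -64.4 -64.2 -64.2 -64.1]
card 246 [-63.2 -60.4 -59.1 -57.7 -55.2] [-38.4   4.4  43.1] [60.04206998 78.27425035 83.09609846]
-42 -59.17793576614005 83.14498328724181
-20 -58.99237473156552 83.0587392866487
0 -58.8608078358683 82.48148816871752
20 -59.15145588055496 82.56119155535218
```

The clip's jaw tips lie about 64 mm below the TCP and the hinge plane is at about v=0. The card sits at station x≈-59.5. I'll carry the clip high over to the station while turning it.

```bash
python3 -m jog '[[[0.1,-0.1,0.2],[0,0,0],0.9],[[0.2,-0.4,0.4],[0,0,0.05],0.9],[[0.3,-0.8,0.46],[0,0,0.1],0.9],[[0.3,-1,0.46],[0,0,0.15],0.9]]'
python3 -m jog '[[[0.1,-0.4,0],[0,0,0.06],0.9],[[0.2,-0.8,0],[0,0,0.12],0.9],[[0.2,-1,0],[0,0,0.18],0.9]]'
python3 -m jog '[[[0.1,-0.4,0],[0,0,0.06],0.9],[[0.2,-0.8,0],[0,0,0.12],0.9],[[0.2,-1,0],[0,0,0.167],0.9]]'
python3 -m jog '[[[0.1,-0.3,0],[0,0,0],0.9],[[0.16,-0.6,0],[0,0,0],0.9],[[0.16,-0.9,0],[0,0,0],0.9],[[0.16,-1,0],[0,0,0],0.9]]'
python3 -m jog '[[[0,-0.15,0],[0,0,0],0.9],[[0,-0.3,0],[0,0,0],0.9],[[0,-0.3,0],[0,0,0],0.9],[[0,-0.3,0],[0,0,0],0.9],[[0,-0.3,0],[0,0,0],0.9],[[0,-0.3,0],[0,0,0],0.9],[[0,-0.3,0],[0,0,0],0.9]]'
cat > card.py <<'E'
from clip import *
print(s['gripper_width'],s['grasp_force'],s['contact_force'])
c,sn=np.cos(-.2574),np.sin(-.2574)
d=s['position'][:2]-[626.5,-211.4]; print('TCP station',d@[c,sn],d@[-sn,c],'yaw err deg',np.degrees(np.arctan2(R[1,1],R[0,1]))-165.25)
for n in ('top','side','wrist'):
    im=get_image(n); P=cloud(im); np.save(n+'5.npy',P); Q=P.reshape(-1,3); save(im,n+'_last.png')
    d=Q[:,:2]-[626.5,-211.4]; a=d@[c,sn]; b=d@[-sn,c]; z=Q[:,2]
    m=(a>-75)&(a<-45)&(abs(b)<50)&(z>50)&(z<86)
    if m.sum()>5: print(n,'card',m.sum(),'a',np.percentile(a[m],[2,50,98]).round(1),'b',np.percentile(b[m],[1,50,99]).round(1),'z',np.percentile(z[m],[50,98]).round(1))
    T=(a>-185)&(a<-150)&(abs(b)<25)&(z>42)&(z<56)
    if T.sum()>5: print(n,'tab',T.sum(),cv2.minAreaRect(np.c_[a,b][T].astype(np.float32)))
    r=Q-s['position']; v=-r@R[:,1]; u=r@R[:,0]; k=(abs(v)<33)&(abs(u)<22)&(r[:,2]<-25)&(r[:,2]>-75)
    for lo in range(-70,-25,6):
        mm=k&(r[:,2]>=lo)&(r[:,2]<lo+6)
        if mm.sum()>5: print('  clip',lo,mm.sum(),'v',np.percentile(v[mm],[2,50,98]).round(1),'u',np.percentile(u[mm],[2,50,98]).round(1))
E
python3 card.py
```

```text
clock: 11.75
position: [518.3, 132.4, 234.1]
ee_rot: [-0.292, 0.956, -0.0, -0.0]
contact_force: [-0.2, 0.0, -1.5]
gripper_width: 24.2
grasp_force: 59.2
clock: 12.05
position: [537.7, 31.9, 232.7]
ee_rot: [-0.466, 0.885, 0.0, -0.002]
contact_force: [-0.3, -0.7, -2.0]
gripper_width: 23.8
grasp_force: 59.2
clock: 12.35
position: [557.9, -67.9, 232.5]
ee_rot: [-0.613, 0.79, 0.001, -0.001]
contact_force: [0.3, 1.3, -1.3]
gripper_width: 24.1
grasp_force: 59.2
clock: 12.75
position: [573.4, -167.5, 232.3]
ee_rot: [-0.611, 0.792, 0.001, -0.001]
contact_force: [-0.3, -0.1, -1.0]
gripper_width: 24.5
grasp_force: 59.2
clock: 13.45
position: [574.5, -195.7, 234.4]
ee_rot: [-0.612, 0.791, -0.0, 0.0]
contact_force: [-0.1, -0.1, -1.4]
gripper_width: 24.0
grasp_force: 59.2
[ 574.49253    -195.67719961  234.44271132] [[-0.251, -0.968, 0.0], [-0.968, 0.251, 0.0], [-0.0, -0.0, -1.0]] [-0.06  0.35 -0.03 -0.   -1.18 -0.19]
23.959243846783664 59.188863357994705 [-0.11331967 -0.10477537 -1.35279719]
TCP station -54.29659741866965 1.9654252689621816 yaw err deg 0.22072368949574184
top card 146 a [-62.7 -61.
[... 987 characters left out ...]
clip -28 12 v [-13.6  -6.4  11.8] u [-20.5 -11.7   6.1]
wrist card 376 a [-60.3 -58.6 -57.4] b [-40.6 -14.5  21.9] z [79.5 81.2]
wrist tab 549 ((-163.3787384033203, -1.1412849426269531), (29.84050750732422, 13.113901138305664), 88.96613311767578)
  clip -70 9 v [-13.4  -6.2  -3.7] u [20.2 20.7 21. ]
  clip -64 88 v [-13.8  -7.6  23. ] u [19.4 20.7 21.2]
  clip -58 339 v [-12.7  26.3  28.1] u [-13.4  18.9  20.9]
  clip -52 469 v [-12.1  23.7  26.1] u [-12.9  14.4  20.8]
  clip -46 483 v [-11.7  20.6  23. ] u [-10.7  15.4  20.7]
  clip -40 495 v [-11.3  17.5  20. ] u [-7.7 17.2 20.5]
  clip -34 713 v [-11.9   5.3  16.9] u [ 0.3 17.4 20.3]
  clip -28 315 v [-10.    9.2  14.1] u [11.4 16.4 20.1]
```

```bash
python3 -m jog '[[[0.02,-0.005,-0.2],[0,0,0],0.9],[[0.02,-0.005,-0.5],[0,0,0],0.9],[[0.02,-0.005,-0.7],[0,0,0],0.9],[[0.02,-0.005,-0.8],[0,0,0],0.9],[[0.02,-0.005,-0.8],[0,0,0],0.9],[[0.02,-0.005,-0.8],[0,0,0],0.9],[[0.02,-0.005,-0.8],[0,0,0],0.9],[[0.02,-0.005,-0.8],[0,0,0],0.9]]'
python3 card.py; python3 - <<'E'
from h import *
w=cv2.imread('pics/wrist_last.png')[120:420,160:500]; w=cv2.resize(w,None,fx=1.3,fy=1.3)
sd=cv2.imread('pics/side_last.png')[130:250,250:400]; sd=cv2.resize(sd,None,fx=2.3,fy=2.3,interpolation=cv2.INTER_CUBIC)
o=np.zeros((400,800,3),np.uint8); o[:w.shape[0],:w.shape[1]]=w; o[:sd.shape[0],450:450+sd.shape[1]]=sd; cv2.imwrite('pics/c6.png',o)
E
```

```text
clock: 14.4
position: [577.1, -196.8, 155.6]
ee_rot: [-0.612, 0.791, -0.001, 0.001]
contact_force: [0.4, -0.3, -1.3]
gripper_width: 23.9
grasp_force: 59.2
[ 577.0962333  -196.77010979  155.6214621 ] [[-0.251, -0.968, 0.002], [-0.968, 0.251, -0.0], [-0.0, -0.002, -1.0]] [-0.06  0.42 -0.14  0.   -1.01 -0.19]
23.88288550056721 59.206666127429344 [ 0.44934574 -0.34695207 -1.29349619]
TCP station -51.50045387239367 1.571338011141851 yaw err deg 0.18535037574051216
top card 71 a [-62.9 -61.5 -58.5] b [-9.2 22.1 39.8] z [65.2 81.9]
top tab 49 ((-165.2758026123047, -2.3814449310302734), (22.60289764404297, 11.940937042236328), 87.30146026611328)
  clip -64 11 v [-15.8 -15.  -11.2] u [-16.1  -8.1   2.7]
  clip -58 8 v [-16.3 -14.4  13.1] u [-16.1  -7.3   1.1]
  clip -52 13 v [-14.7 -13.4  24.8] u [-16.4 -10.6  -0. ]
  clip -46 14 v [-14.2 -12.5  21.5] u [-16.5 -13.3  -1.4]
  clip -40 10 v [-14.8  -6.8  18.1] u [-15.9 -12.9  -8.8]
  clip -34 19 v [-14.5  -7.   11.9] u [-16.4 -13.2  -4.3]
side card 173 a [-63.1 -58.9 -54.4] b [-38.5   2.2  42.4] z [66.8 82.6]
  clip -64 20 v [-14.7 -11.   22.5]
[... 317 characters left out ...]
ip -28 13 v [-13.4  -4.5  12.6] u [-20.  -12.1  12.6]
wrist card 356 a [-60.4 -58.6 -57.5] b [-40.5 -29.7 -13.8] z [79.3 81.3]
wrist tab 901 ((-163.1761016845703, -0.6975917816162109), (30.506057739257812, 12.734628677368164), 89.83557891845703)
  clip -70 10 v [-14.4  -8.1  -4. ] u [19.4 20.4 20.7]
  clip -64 90 v [-14.2  -8.2  22.2] u [19.2 20.5 21. ]
  clip -58 369 v [-13.2  25.7  27.7] u [-13.1  17.   20.8]
  clip -52 467 v [-12.2  23.1  25.4] u [-12.9  14.9  20.6]
  clip -46 469 v [-12.1  20.   22.4] u [-10.7  15.8  20.5]
  clip -40 501 v [-11.7  16.9  19.5] u [-7.5 17.1 20.4]
  clip -34 725 v [-12.3   5.3  16.4] u [ 1.4 17.2 20.3]
  clip -28 281 v [-10.8   9.2  13.4] u [11.2 16.2 20. ]
```

View pics/c6.png

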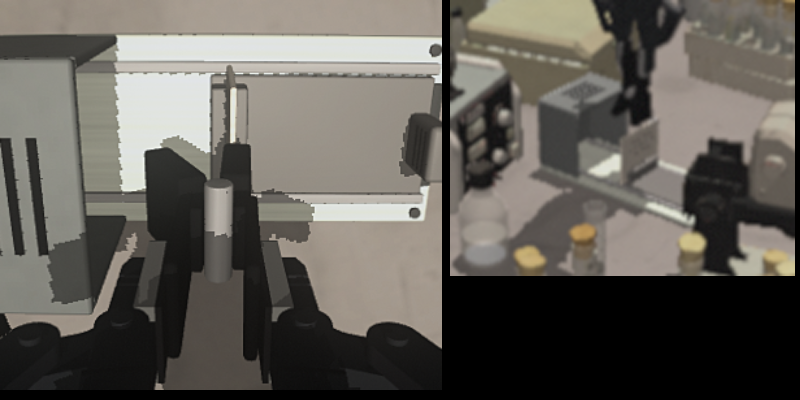

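The wrist picture shows I had the clip's sense reversed. The swinging jaw, at left (165,190), is on the hood side, and the card at (232,110) lines up with the back jaw. Nothing has touched, since the tips are still above the card. I'll shift 15 mm away from the hood.

```bash
python3 -m jog '[[[-0.07,0.02,0],[0,0,0],0.9],[[-0.143,0.038,0],[0,0,0],0.9],[[-0.143,0.038,0],[0,0,0],0.9],[[-0.143,0.038,0],[0,0,0],0.9],[[-0.143,0.038,0],[0,0,0],0.9],[[-0.143,0.038,0],[0,0,0],0.9],[[-0.143,0.038,0],[0,0,0],0.9]]'
python3 card.py; python3 - <<'E'
from clip import *
w=cv2.imread('pics/wrist_last.png')[120:420,160:500]; w=cv2.resize(w,None,fx=1.9,fy=1.9); cv2.imwrite('pics/c7.png',w)
Q=np.load('wrist5.npy').reshape(-1,3); r=Q-s['position']; v=-r@R[:,1]; u=r@R[:,0]; z=r[:,2]
for nm,lo,hi,z0,z1 in (('backlever inner',-10.5,-6.5,-8,20),('swinglever inner',8,11.5,-8,20)):
    k=(v>lo)&(v<hi)&(z>z0)&(z<z1)&(abs(u)<20)
    A=np.c_[u[k],z[k],np.ones(k.sum())]; 
    for _ in range(3):
        c=np.linalg.lstsq(A,v[k],rcond=None)[0]; res=abs(A@c-v[k]); 
    print(nm,k.sum(),'dv/du,dv/dz,v0',c.round(3),res.mean())
k=(abs(v)<6)&(z>-22)&(z<-13)&(abs(u)<18)  # barrel top ridge
us=u[k];zs=z[k];vs=v[k]
bins=[(us>=a)&(us<a+4) for a in range(-16,16,4)]
print('barrel',[(round(vs[b].mean(),1),round(np.percentile(zs[b],95),1)) for b in bins if b.sum()>5])
E
```

```text
clock: 15.25
position: [562.3, -192.9, 154.2]
ee_rot: [-0.612, 0.791, 0.0, -0.0]
contact_force: [-0.4, -0.9, -2.0]
gripper_width: 24.3
grasp_force: 59.3
[ 562.25114441 -192.91391182  154.21819561] [[-0.252, -0.968, -0.0], [-0.968, 0.252, 0.0], [-0.0, 0.0, -1.0]] [-0.06  0.4  -0.18 -0.   -1.   -0.2 ]
24.317685528444354 59.34277255379129 [-0.38035546 -0.93405447 -1.99502945]
TCP station -66.83813412210274 1.5214231923599146 yaw err deg 0.17512778739705936
top card 52 a [-62.4 -61.2 -58.8] b [-12.8  27.1  40.1] z [68.7 82.7]
top tab 67 ((-165.5526123046875, 0.37833595275878906), (12.629034042358398, 28.419322967529297), 0.1310281604528427)
  clip -58 16 v [-15.4 -14.1  26.1] u [-16.7 -11.4   2.7]
  clip -52 13 v [-15.  -13.1  23.5] u [-16.4 -11.4   0.7]
  clip -46 10 v [-14.4 -13.   21.1] u [-16.1 -13.3  -2.7]
  clip -40 15 v [-14.3 -12.   16.5] u [-16.6 -11.9  -1.7]
  clip -34 18 v [-13.3  -7.6  11.3] u [-16.2 -13.6  -3.4]
side card 148 a [-62.6 -59.1 -55.1] b [-38.   12.   43.8] z [64.  81.4]
  clip -64 18 v [-14.9 -12.2  -4.3] u [-20.3 -12.4  16. ]
  clip -58 34 v [-15.6  -7.3  26.9]
[... 875 characters left out ...]
5.6  16.8] u [ 0.3 17.3 20.2]
  clip -28 295 v [-10.5   9.5  13.7] u [11.4 16.2 20. ]
[ 562.1483887  -192.90603501  154.20472045] [[-0.252, -0.968, -0.0], [-0.968, 0.252, 0.0], [0.0, 0.0, -1.0]] [-0.06  0.4  -0.18 -0.   -1.   -0.2 ]
backlever inner 283 dv/du,dv/dz,v0 [-0.062  0.035 -8.506] 0.5794395748941797
swinglever inner 671 dv/du,dv/dz,v0 [0.037 0.03  9.208] 0.41366651168755486
barrel [(np.float64(-0.9), np.float64(-17.9)), (np.float64(-0.3), np.float64(-16.1)), (np.float64(-0.0), np.float64(-15.5)), (np.float64(0.2), np.float64(-15.1)), (np.float64(0.2), np.float64(-15.4)), (np.float64(0.1), np.float64(-15.3)), (np.float64(0.2), np.float64(-15.1)), (np.float64(0.0), np.float64(-16.2))]
```

View pics/c7.png

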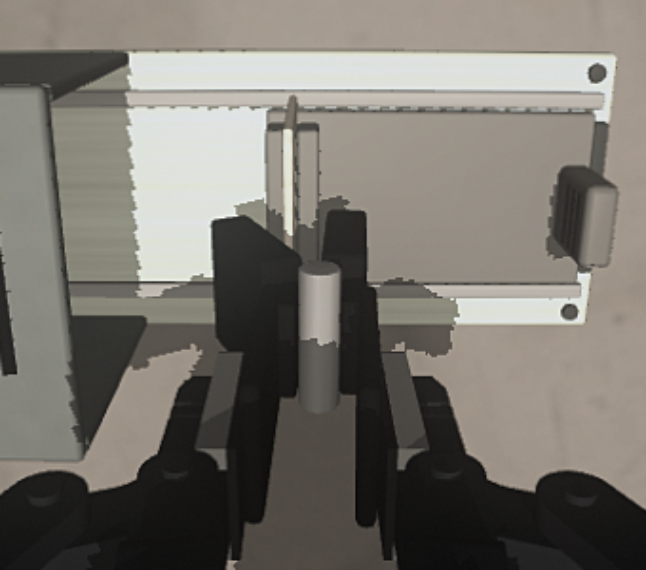

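The card at (290,180) now lies between the jaws, with the swinging jaw left and the back jaw right. The tips are about 90 mm up and the clip is tilted only about 2°, so I'll lower it 25 mm.

```bash
python3 -m jog '[[[0,0,-0.05],[0,0,0],0.9],[[0,0,-0.1],[0,0,0],0.9],[[0,0,-0.15],[0,0,0],0.9],[[0,0,-0.2],[0,0,0],0.9],[[0,0,-0.25],[0,0,0],0.9],[[0,0,-0.25],[0,0,0],0.9],[[0,0,-0.25],[0,0,0],0.9],[[0,0,-0.25],[0,0,0],0.9],[[0,0,-0.25],[0,0,0],0.9],[[0,0,-0.25],[0,0,0],0.9],[[0,0,-0.25],[0,0,0],0.9],[[0,0,-0.25],[0,0,0],0.9]]'
python3 card.py | grep -v side; python3 - <<'E'
from h import *
w=cv2.imread('pics/wrist_last.png')[120:420,160:500]; w=cv2.resize(w,None,fx=1.3,fy=1.3)
sd=cv2.imread('pics/side_last.png')[130:230,290:360]; sd=cv2.resize(sd,None,fx=4,fy=4,interpolation=cv2.INTER_CUBIC)
o=np.zeros((400,800,3),np.uint8); o[:w.shape[0],:w.shape[1]]=w; o[:sd.shape[0],450:450+sd.shape[1]]=sd; cv2.imwrite('pics/c8.png',o)
E
```

```text
clock: 16.6
position: [562.1, -192.9, 129.4]
ee_rot: [-0.612, 0.791, -0.0, 0.0]
contact_force: [-0.5, -0.2, -1.2]
gripper_width: 24.3
grasp_force: 59.3
[ 562.12945071 -192.89302318  129.39102302] [[-0.252, -0.968, 0.0], [-0.968, 0.252, -0.0], [-0.0, -0.0, -1.0]] [-0.06  0.42 -0.21 -0.   -0.94 -0.2 ]
24.275834411757852 59.25384736445267 [-0.47363389 -0.17881168 -1.20395088]
TCP station -66.96113619363038 1.5106444529948957 yaw err deg 0.17716860009412017
top card 56 a [-72.9 -61.4 -49.2] b [-9.8 25.5 39.9] z [71.4 83.7]
top tab 65 ((-165.4818878173828, 0.6740741729736328), (29.168020248413086, 11.46741771697998), 86.08837127685547)
  clip -70 7 v [-14.5   4.8   5.9] u [-19.9 -13.5  -4.1]
  clip -64 9 v [-15.    5.   26.8] u [-18.3 -14.4  -0.5]
  clip -58 10 v [-15.3 -14.3   5.9] u [-21.6 -14.2   0.1]
  clip -52 18 v [-15.2   5.9  24.5] u [-20.4 -12.2  -1.1]
  clip -46 12 v [-14.3 -12.7  20.8] u [-16.5 -13.9  -1.8]
  clip -40 9 v [-13.6  -7.3  18.2] u [-16.6 -14.   -0.9]
  clip -34 20 v [-14.6  -7.3  13.7] u [-16.6 -13.8  -4.8]
  clip -28 7 v [-11.6   5.8  10.2] u [-16.5 -14.5 -12. ]
 
[... 405 characters left out ...]
ip -28 10 v [-14.9 -10.3  12.2] u [-18.4  -8.9   9.4]
wrist card 859 a [-74.3 -59.3 -45.3] b [-40.3 -19.   38. ] z [79.5 85.6]
wrist tab 1058 ((-163.33560180664062, -0.8557863235473633), (12.713268280029297, 30.15323257446289), 0.247088223695755)
  clip -70 8 v [-13.2  -6.7  -4.7] u [20.1 20.3 20.7]
  clip -64 96 v [-13.8  -7.   22.4] u [14.5 20.5 21.1]
  clip -58 359 v [-12.8  26.1  28.1] u [-13.2  17.7  20.8]
  clip -52 540 v [-12.   23.3  25.9] u [-12.9  16.9  21.1]
  clip -46 476 v [-11.8  20.5  22.9] u [-10.8  16.   20.5]
  clip -40 492 v [-11.4  17.5  20. ] u [-7.8 16.4 20.4]
  clip -34 712 v [-11.9   5.5  16.9] u [ 0.3 17.4 20.2]
  clip -28 298 v [-10.5   9.2  13.8] u [11.  15.9 19.9]
```

View pics/c8.png

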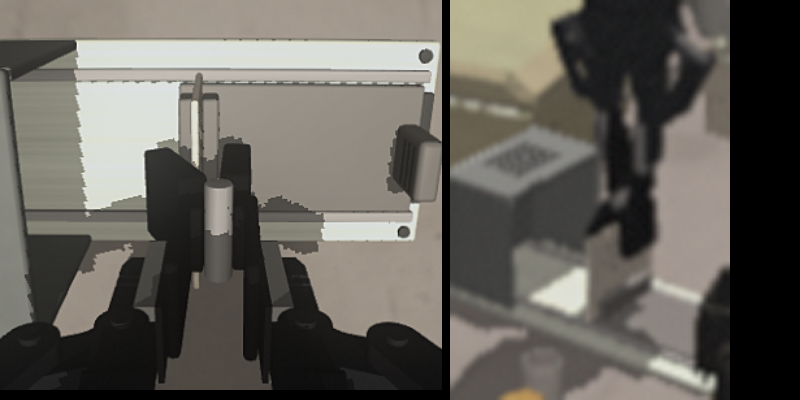

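The card edge at (197,130) runs between the two jaws. The side crop shows the clip astride the card. Contact force is no more than the clip's own weight, the jaw tips are at z≈65 and the carriage is at its stop. I'll hand it in.

```bash
python3 -c "
from bench import job_done
print(job_done())"
```

```text
the job is handed in; nothing more can be done
None
```

The job is handed in: the carriage is at its front stop, and the arm is holding the clip squeezed open and upright (within about 2°) over the middle of the card, with the edge about 15 mm deep and no contact force measured.

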